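Check a welded silencer stub with the knurled flush-pin gauge

ROBOT

A 6-joint arm with a two-finger parallel gripper is mounted at the origin on the work surface. World frame = base frame: x ahead of the robot, y to its left, z up, the work surface at z = 0. Lengths are in mm, angles in rad, forces in N, time in s.
With the tool pointing down it reaches from about 400 to 925 mm from the base axis. Payload 12.5 kg.
Tool frame: the origin (TCP) lies on the mounting face of the last link; the fingertips stand 190 mm ahead of it and the grasp point (between the pads) lies 171 mm ahead of it; z points along the fingers, y is the line along which they close (so a half turn about z gives the same grasp; the last joint's range is limited). The gripper opens to 95 mm and grips with 3 to 60 N. Pads are 20 mm wide; open, the fingers measure 119 mm over their backs; the gripper's body (75 mm by 180 mm) begins 59 mm behind the grasp point.
Start: joints at [-1.428, 0.491, 1.559, -0, 1.092, -0.106], TCP at [153.92, -605.75, 404.761] pointing down, gripper open.
Joint ranges: [-3.1, 3.1], [-0.84, 2.19], [0.05, 2.79], [-1.13, 4.28], [0.06, 2.93], [-2.69, 2.69]. Speed limits (rad/s): [2.22, 2.22, 2.79, 3.14, 3.14, 3.14].

INTERFACE

Orientations are given as [roll, pitch, yaw] about the fixed x, y, z axes, in that order (R = Rz(yaw) Ry(pitch) Rx(roll)).
In Python, from cell import * gives the robot as it stands.
- The arm moves only by the tool arm_command, never from a script. Its argument "rows" is a list that holds one entry, the list of rows, each a list of 7 numbers: the shift along the tool's x, y, z normalised to -1 to 1, where 1 is 0.15 m, then the turn, a rotation vector about the tool's x, y, z normalised to -1 to 1, where 1 is 360 degrees, then the opening, from -1 (shut) to 1 (fully open). A call has 1 to 10 rows; each row is the pose to reach, as a shift and turn from the pose commanded when the call began, along the tool's axes at that moment, turning the shorter way round; what a row does not reach only later rows make up. A row lasts 1/12 s, in which the tool goes at most 41.7 mm and 7.16 degrees, less where a joint would pass 70% of its speed; a pose out of reach is approached as far as the arm can. A call with a number of a shift or a turn outside -1 to 1 is refused whole. A call with a gripper value outside its range is refused whole. The fingers move at their own pace and stop on an object; the grip force is fixed at half the most. Time passes only in rows, so rows that repeat a pose let the fingers close. It gives the time, the measured TCP pose, the force, the opening and the grip force at its end, in the units of the state.
- state(): the state, without advancing time (a new reading comes with each control period).
- read_camera(name): name is "scene" or "top"; returns (picture, depth): 480x640x3 uint8, red, green, blue; 480x640 float32, mm along the optical axis (not along the pixel's ray), 0 where there is no reading.
- get_calibration(name): a dict with "camera_matrix" (3x3 intrinsics, pixels), "position" and "orientation" of the camera in the world. Camera axes: x right, y up, looking along -z (the intrinsics and any distortion apply to the point x, -y, -z); pixel columns grow to the right and rows downward; lengths in mm; the calibration is good to about 2 mm. A picture is of the moment at which its call begins. get_calibration takes no time and is no camera call.
- job_done(): hands the job in; it is judged then, once.
The state is a dict: "t": time; "joints": joint angles; "qvel": joint speeds; "tau": joint torques, N m; "eef_pos": TCP position; "tcp_rot": TCP orientation; "ft_force": force on the tool from outside, world axes, zero at the start; "moment": the same for the moment, N m; "opening": opening from 0.0 (shut) to 1.0 (fully open); "grip_force": force on a finger pad.
Only numpy, scipy, OpenCV 4.12 (cv2) and the standard library are available. Lean on these libraries where they do the work, as an engineer would, in place of code of your own. Each camera call takes 0.05 s, during which the arm holds its last target. There are 200 camera calls.

TASK

Pull the knurled flush-pin gauge up off its post on the gauge rail, against the sprung catch, and fit it over the tall pinned stub of the clamped silencer. Turn it until the hidden keyway in its underside drops over the stub's locating pin, without forcing it, then push it down against its spring until its flange sits fully home on the end plate. Finish still gripping the gauge and holding it fully home so the flush pin can be read; do not let go, do not drop the gauge on the bench, and leave the black ring, hammer, wrench and pot where they are.

Things in the scene. Friction and masses are not known exactly. Their poses are not given: they have to be found in the camera images.
- gauge: Loose flush-pin gauge, 0.3 to 0.45 kg: a silver cap-shaped collar 52 mm tall, open below, closed on top. Flange at its foot 62 mm across, 6 mm thick; smooth skirt 54 mm across; from 34 to 52 mm up the knurled round grip, 56 mm across. Blue top face with a brass pin in the middle and a steel block beside it. Origin: centre of the underside, z up. Stands on either post of the rail.
- keyway (a point): The gauge's keyway, where it opens in the underside, 21 mm from the axis under the gauge's own +x side. 9 mm wide, 14 mm high, cut in the wall of the bore (bore 36 mm across, 34 mm deep); hidden, nothing outside shows it. Same axes as the gauge. At the start it faces away from the robot (world +x) to within about 0.85 rad either way.
- flush_pin (a joint): How far the gauge's sprung brass pin is pushed up, in m: 0 free, 0.006 with the gauge fully home, the pin's top then level with the steel block's (59.5 mm above the underside). Its foot, inside the bore, meets the stub's top 6 mm above home; the spring pushes the gauge up with 2 N there, about 9 N at home: let go, it rises again 3 to 5 mm.
- rail: The gauge rail, fixed: aluminium bar on a blue foot, 260 mm long along its own y, top 30 mm above the bench. Origin: centre of the foot, on the bench. Two posts, 33 mm across and 18 mm tall with tapered tops, stand on the bar at own y = +65 and -65 mm; one carries the gauge, the other the black ring.
- catch (a point): Brass roller of the sprung catch on the rail's own +x side of the post at own y = +65 mm. Each post has two, on leaf springs on its own +x and -x sides, 28 to 38 mm from the post's axis, up to 14 mm above the bar. They hook 2.5 mm over the flange; a straight pull up of about 7 to 18 N beyond the weight, in the first 5 mm, rolls them aside.
- silencer: The clamped silencer insert, fixed: oblong metal can with small perforations, 90 by 180 mm, on a dark base plate, its flat end plate 57 mm above the bench. Origin: on the bench under the pinned stub's axis; yaw within 0.35 rad of zero. A second stub, plain and only 12 mm tall, stands at own y = -90 mm; a red toggle clamp beyond it reaches 117 mm above the bench.
- seat (a point): Centre of the foot of the pinned stub, on the end plate; axes as the silencer's. The stub is a tube 34 mm across and 34 mm tall above this point, its top 7 mm tapered to 29 mm across. Home: the gauge's underside on the plate here, its axis on the stub's, its +x along this +x (about 0.07 rad either way lets the keyway pass).
- pin (a point): Centre of the outer end of the brass locating pin: 6 mm thick, sticking out of the stub towards the silencer's own +x, 22.5 mm from the stub's axis, its centre 9 mm and its top 12 mm above the end plate. Until the keyway meets the pin, the gauge's underside rides on it 12 mm above the plate.
- go_ring: Black ring gauge with a green band, 62 mm across the flange, 32 mm tall, standing on the rail's other post; to be left alone. Origin: centre of its underside.
- hammer: Hammer with a dark wooden handle lying on the bench, 240 mm long; to be left alone. Origin: middle of its length, on the bench; handle towards its own -x.
- wrench: Open-ended steel wrench lying on the bench, 180 mm long; to be left alone. Origin: middle of its length, on the bench.
- pot: White plastic screw-top pot, 56 mm across, 46 mm tall; to be left alone. Origin: centre of its underside.

How it is judged:
By the outcome, as a careful person would: the job done as asked, in the order asked, and still so for the second after the job is handed in, while the arm keeps its last pose, push and grip.
It also fails if it takes over 48 s, if anything falls off the work surface, if the arm or the gripper's body presses on something with over 40 N, if the wrist force passes 120 N, or if a joint passes its speed limit or range.

## Working session

There is one attempt and no reset: what is moved stays moved. The work goes in short steps, Python scripts to look and compute and a tool call to move; the robot and the scene stay as the last step left them, time stands still between calls to the robot, and variables do not carry over. Pictures are saved under pics/ and viewed, at most 10 in all, crops included, and the job is handed in when it is done.

Besides the shell and the picture viewer there is one more tool, called after "Call:" by a JSON object that holds its "method" and its "body", one argument or row to a line. arm_command: Moves the arm, as the interface text tells. Its arguments: {"type":"object","properties":{"rows":{"type":"array","items":{"type":"array","items":{"type":"array","items":{"type":"number","minimum":-1,"maximum":1}}}}},"required":["rows"]}

```bash
ls; mkdir -p pics; cat > h.py <<'E'
from cell import *
import numpy as np, cv2
from scipy.spatial.transform import Rotation as R
def cam(n):
    c=get_calibration(n); return c
def Rot(o):
    o=np.array(o,float)
    return o if o.shape==(3,3) else R.from_euler('xyz',o).as_matrix()
def cloud(c,depth):
    K=np.array(c["camera_matrix"]);v,u=np.mgrid[0:480,0:640]
    X=(u-K[0,2])/K[0,0]*depth;Y=(v-K[1,2])/K[1,1]*depth
    P=np.stack([X,-Y,-depth],-1)
    return P@Rot(c["orientation"]).T+np.array(c["position"])
def ray(c,u,v,z):
    K=np.array(c["camera_matrix"]);d=Rot(c["orientation"])@np.array([(u-K[0,2])/K[0,0],-(v-K[1,2])/K[1,1],-1])
    p=np.array(c["position"]);return p+d*(z-p[2])/d[2]
E
python3 - <<'E'
from h import *
for n in("scene","top"):
    im,d=read_camera(n);c=cam(n);print(c)
    cv2.imwrite(f"pics/{n}0.png",im[...,::-1]);np.savez(f"{n}0.npz",im=im,d=d)
print(state())
E
```

```text
pics
{'camera_matrix': array([[581.61539463,   0.        , 319.30146489],
       [  0.        , 581.61539463, 238.43529222],
       [  0.        ,   0.        ,   1.        ]]), 'position': array([1051.05455361, -541.98234258, 1222.0446576 ]), 'orientation': array([0.57022565, 0.00991433, 0.72996237])}
{'camera_matrix': array([[487.43510619,   0.        , 310.54774301],
       [  0.        , 487.43510619, 244.4588108 ],
       [  0.        ,   0.        ,   1.        ]]), 'position': array([ 469.96802513,  -23.61575495, 1000.09548697]), 'orientation': array([ 0.05653067,  0.00197019, -1.59392021])}
{'t': 0.1, 'joints': array([-1.42759569e+00,  4.91485389e-01,  1.55936404e+00,  1.00275498e-05,
        1.09169020e+00, -1.05590195e-01]), 'qvel': array([ 0.00206898, -0.00065593, -0.00017473,  0.00082806, -0.0001513 ,
       -0.00083188]), 'tau': array([ 3.63606567e-03, -6.13625121e+01, -2.58604342e+01,  6.94673415e-02,
        4.70212474e-02, -5.36134712e-05]), 'eef_pos': array([ 153.92076472, -605.72848052,  404.23715214]), 'tcp_rot': array([-3.14065188e+00, -1.08650966e-04,  2.48786152e-01]), 'ft_force': array([-0.1012756 , -0.39575035,  0.21474801]), 'moment': array([ 0.05060644, -0.07018638, -0.0094668 ]), 'grip_force': 0.0, 'opening': 0.9995606594838676}
```

View pics/top0.png

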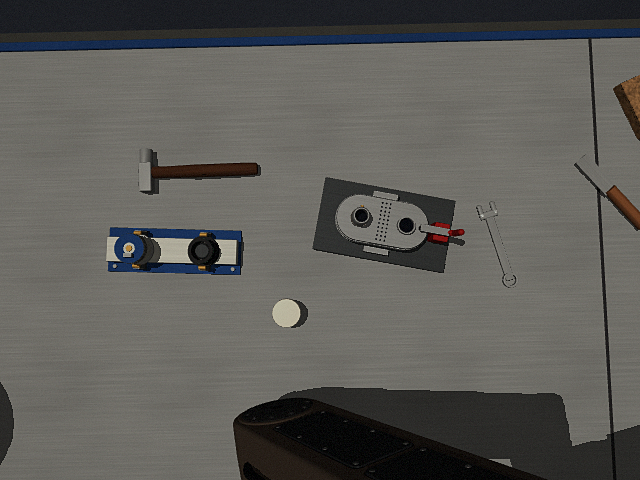

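View pics/scene0.png

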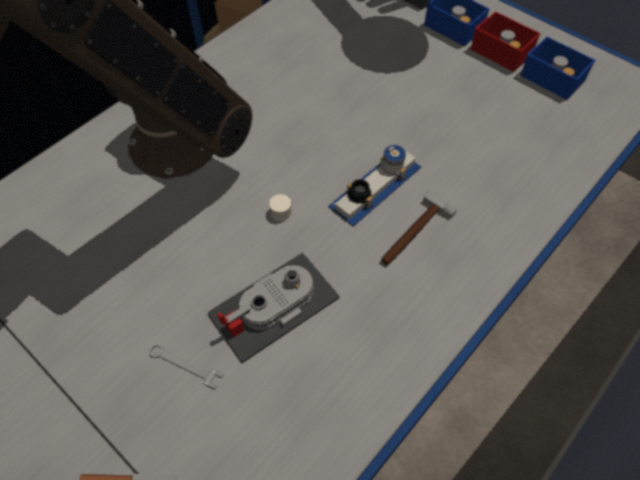

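The top view shows the gauge at (130,248), the ring at (203,250), the tall stub at (361,216) and the plain stub at (406,225). In the scene view the gauge is at (394,157) and the tall stub at (292,278).

```bash
python3 - <<'E'
from h import *
S=np.load("scene0.npz");T=np.load("top0.npz");cs,ct=cam("scene"),cam("top")
def cr(im,u,v,w,h,s): return cv2.resize(im[v-h//2:v+h//2,u-w//2:u+w//2],None,fx=s,fy=s,interpolation=cv2.INTER_CUBIC)
a=cr(T['im'],160,248,130,100,3); b=cr(T['im'],385,222,130,100,3)
c=cr(S['im'],380,175,130,100,3); d=cr(S['im'],275,295,130,100,3)
cv2.imwrite("pics/c0.png",np.vstack([np.hstack([a,b]),np.hstack([c,d])])[...,::-1])
for n,D,c,boxes in(("top",T,ct,{"g":(110,150,228,268),"ring":(185,220,232,268),"stub":(345,378,200,232),"plate":(330,432,190,255)}),("scene",S,cs,{"g":(375,410,140,175),"stub":(278,306,262,292)})):
    P=cloud(c,D['d'].astype(float));im=D['im'].astype(int)
    for k,(u0,u1,v0,v1) in boxes.items():
        p=P[v0:v1,u0:u1].reshape(-1,3);print(n,k,np.percentile(p[:,2],[5,25,50,75,95,99]).round(1))
    u0,u1,v0,v1=boxes["g"];q=im[v0:v1,u0:u1];z=P[v0:v1,u0:u1,2]
    m=(z>70); p=P[v0:v1,u0:u1][m]; vv,uu=np.nonzero(m)
    print(n,"gauge>70",m.sum(),p.mean(0).round(1),p.min(0).round(1),p.max(0).round(1),uu.mean()+u0,vv.mean()+v0)
    u0,u1,v0,v1=boxes["stub"];z=P[v0:v1,u0:u1,2];m=z>80;p=P[v0:v1,u0:u1][m]
    print(n,"stub",m.sum(),p.mean(0).round(1),p.min(0).round(1),p.max(0).round(1))
E
```

```text
top g [ 5.1 18.1 65.1 82.5 85.5 90.5]
top ring [ 5.3 29.7 38.  49.9 63.3 65.4]
top stub [54.9 56.6 57.7 59.5 89.6 93.6]
top plate [ 9.9 13.4 55.7 57.8 66.6 90.1]
top gauge>70 773 [522.8 316.4  87.3] [470.  -23.6  70.4] [ 552.2  348.6 1000.1] 129.67011642949547 248.0569210866753
top stub 122 [ 569.7 -114.   118.6] [ 470.  -135.    81.4] [ 590.3  -23.6 1000.1]
scene g [-4.4  0.6 32.2 76.1 83.9 88.4]
scene stub [ 8.1 53.4 56.2 60.9 87.7 93. ]
scene gauge>70 353 [539.1 296.4 106.2] [ 496.9 -542.    70.1] [1051.1  348.4 1222. ] 394.35977337110484 154.07365439093485
scene stub 97 [ 593.1 -136.   122. ] [ 561.1 -542.    80.1] [1051.1 -103.8 1222. ]
```

View pics/c0.png

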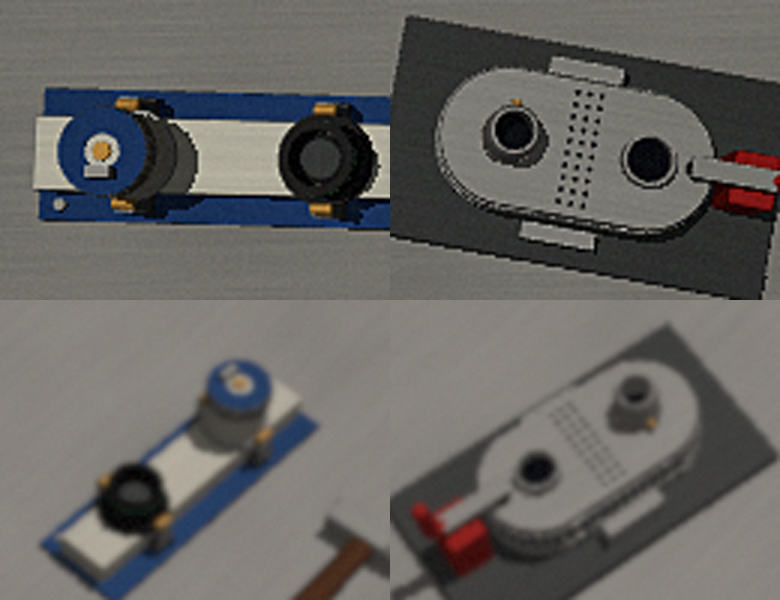

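The crop gives the blue disc, the dark stub bores, the pin at about (362,206) top, and the catches on the ±x sides. Next I fit these.

```bash
cat > fit.py <<'E'
from h import *
def tri(c1,p1,c2,p2):
    A=[];
    for c,(u,v) in((c1,p1),(c2,p2)):
        o=np.array(c["position"]);d=ray(c,u,v,0)-o;A.append((o,d/np.linalg.norm(d)))
    (o1,d1),(o2,d2)=A
    s=np.linalg.lstsq(np.stack([d1,-d2],1),o2-o1,rcond=None)[0]
    a,b=o1+s[0]*d1,o2+s[1]*d2
    return (a+b)/2,np.linalg.norm(a-b)
def blob(mask,box):
    u0,u1,v0,v1=box;m=np.zeros(mask.shape,np.uint8);m[v0:v1,u0:u1]=mask[v0:v1,u0:u1]*255
    cs,_=cv2.findContours(m,cv2.RETR_EXTERNAL,cv2.CHAIN_APPROX_NONE)
    c=max(cs,key=cv2.contourArea);h=cv2.convexHull(c);e=cv2.fitEllipse(h if len(h)>5 else c)
    return e,cv2.contourArea(c)
E
python3 - <<'E'
from fit import *
S=np.load("scene0.npz")['im'];T=np.load("top0.npz")['im'];cs,ct=cam("scene"),cam("top")
def hsv(i):return cv2.cvtColor(i,cv2.COLOR_RGB2HSV).astype(int)
hs,ht=hsv(S),hsv(T)
bl=lambda h:(h[...,0]>100)&(h[...,0]<130)&(h[...,1]>110)&(h[...,2]>40)
from itertools import product
# gauge top: blue disc; in top view exclude the blue foot by depth
Pt=cloud(ct,np.load("top0.npz")['d'].astype(float));Ps=cloud(cs,np.load("scene0.npz")['d'].astype(float))
gt,a=blob((bl(ht))&(Pt[...,2]>60),(105,152,225,272));gs,b=blob(bl(hs)&(Ps[...,2]>60),(370,412,138,175))
print("gauge",gt,gs,tri(ct,gt[0],cs,gs[0]), ray(ct,*gt[0],82).round(1),ray(cs,*gs[0],82).round(1))
K=ct["camera_matrix"][0,0];print("diam top px->mm",np.array(gt[1])*918/K)
dk=lambda h:h[...,2]<45
for n,bt,bs,z in(("stub",(350,373,204,228),(284,300,268,284),91),("plain",(396,418,215,236),(250,268,293,310),69)):
    et,a=blob(dk(ht),bt);es,b=blob(dk(hs),bs)
    print(n,et,es,tri(ct,et[0],cs,es[0]),ray(ct,*et[0],z).round(1),ray(cs,*es[0],z).round(1))
br=lambda h:(h[...,0]>8)&(h[...,0]<28)&(h[...,1]>130)&(h[...,2]>70)
for n,bt,bs,z in(("pin",(352,372,198,212),(285,310,270,295),66),("gpin",(120,140,240,260),(385,405,145,165),91)):
    for h,bx,c in((ht,bt,ct),(hs,bs,cs)):
        m=br(h)[bx[2]:bx[3],bx[0]:bx[1]];v,u=np.nonzero(m)
        if len(u):print(n,len(u),u.mean()+bx[0],v.mean()+bx[2],ray(c,u.mean()+bx[0],v.mean()+bx[2],z).round(1))
v,u=np.nonzero(br(ht)[225:272,105:230]);
n,l,s,ce=cv2.connectedComponentsWithStats(br(ht)[225:272,105:225].astype(np.uint8));print([(x[4],(c+[105,225]).round(1),ray(ct,*(c+[105,225]),38).round(0)) for x,c in zip(s,ce)][1:])
E
```

```text
gauge ((128.57423400878906, 247.82412719726562), (28.91436004638672, 29.533174514770508), 9.198409080505371) ((394.2402648925781, 153.113525390625), (14.529497146606445, 19.64151954650879), 92.09046936035156) (array([523.39257933, 321.88955726,  76.04283703]), np.float64(1.8261489900824974)) [523.6 320.5  82. ] [525.8 316.5  82. ]
diam top px->mm [54.45521298 55.62064336]
stub ((361.1055603027344, 214.88278198242188), (12.376770973205566, 12.73016357421875), 142.57928466796875) ((291.55255126953125, 276.8948974609375), (2.22908353805542, 4.793834209442139), 81.31068420410156) (array([ 575.82943721, -120.55008018,   79.28110539]), np.float64(0.7952038337717375)) [ 574.7 -119.    91. ] [ 580.4 -125.2   91. ]
plain ((406.0063171386719, 224.77224731445312), (14.117037773132324, 14.184432029724121), 157.3920135498047) ((258.4449768066406, 301.0591125488281), (7.87874698638916, 9.908894538879395), 67.06307983398438) (array([ 556.4271534 , -208.04381051,   64.12397071]), np.float64(0.7395547398583475)) [ 556.2 -206.8   69. ] [ 558.2 -209.7   69. ]
pin 5 361.8 205.6 [ 595.6 -123.5   66. ]
gpin 26 128.42307692307693 247.84615384615384 [523.  317.4  91. ]
[(np.int32(25), array([137.2, 232.3]), array([557., 320.,  38.])), (np.int32(21), array([203., 234.]), array([550., 189.,  38.])), (np.int32(26), array([128.4, 247.8]), array([526., 337.,  38.])), (np.int32(21), array([134.9, 265.9]), array([490., 325.,  38.])), (np.int32(23), array([201.3, 267.1]), array([485., 193.,  38.]))]
```

Call:
{"method": "arm_command", "body": {
  "rows": [
    [[1,-1,0,0,0,0,1],[1,-1,0,0,0,0,1],[1,-1,0,0,0,0,1],[1,-1,0,0,0,0,1],[1,-1,0,0,0,0,1],[1,-1,0,0,0,0,1]]
  ]
}}

```text
t: 0.6
eef_pos: [264.2, -418.8, 404.8]
tcp_rot: [-3.14, -0.0, 0.252]
ft_force: [0.1, -1.5, 0.9]
opening: 1.002
grip_force: 0.0
```

Call:
{"method": "arm_command", "body": {
  "rows": [
    [[1,-1,0,0,0,0,1],[1,-1,0,0,0,0,1],[1,-1,0,0,0,0,1],[1,-1,0,0,0,0,1],[1,-1,0,0,0,0,1],[1,-1,0,0,0,0,1]]
  ]
}}

```text
t: 1.1
eef_pos: [372.6, -236.8, 404.7]
tcp_rot: [-3.141, -0.0, 0.253]
ft_force: [0.2, 0.1, 0.2]
opening: 1.001
grip_force: 0.0
```

Call:
{"method": "arm_command", "body": {
  "rows": [
    [[1,-1,0,0,0,0,1],[1,-1,0,0,0,0,1],[1,-1,0,0,0,0,1],[1,-1,0,0,0,0,1],[1,-1,0,0,0,0,1],[1,-1,0,0,0,0,1]]
  ]
}}

```text
t: 1.6
eef_pos: [481.4, -54.7, 404.6]
tcp_rot: [-3.141, -0.001, 0.253]
ft_force: [-0.4, 0.3, -0.6]
opening: 0.998
grip_force: 0.0
```

Call:
{"method": "arm_command", "body": {
  "rows": [
    [[0.8,-1,0,0,0,0,1],[0.8,-1,0,0,0,0,1],[0.8,-1,0,0,0,0,1],[0.8,-1,0,0,0,0,1],[0.8,-1,0,0,0,0,1],[0.8,-1,0,0,0,0,1]]
  ]
}}

```text
t: 2.1
eef_pos: [560.0, 119.4, 404.1]
tcp_rot: [-3.141, -0.0, 0.252]
ft_force: [-1.0, 0.8, -1.1]
opening: 1.001
grip_force: 0.0
```

Call:
{"method": "arm_command", "body": {
  "rows": [
    [[0,-1,0.3,0,0,0,1],[0,-1,0.3,0,0,0,1],[0,-1,0.3,0,0,0,1],[0,-1,0.3,0,0,0,1],[0,-1,0.3,0,0,0,1]]
  ]
}}

```text
t: 2.52
eef_pos: [520.3, 264.6, 357.7]
tcp_rot: [-3.141, 0.003, 0.252]
ft_force: [0.7, 0.5, -1.1]
opening: 1.0
grip_force: 0.0
```

Call:
{"method": "arm_command", "body": {
  "rows": [
    [[0.116,-0.351,0,0,0,0,1],[0.116,-0.351,0,0,0,0,1],[0.116,-0.351,0.3,0,0,0,1],[0.116,-0.351,0.55,0,0,0,1],[0.116,-0.351,0.7,0,0,0,1],[0.116,-0.351,0.765,0,0,0,1],[0.116,-0.351,0.765,0,0,0,1]]
  ]
}}

```text
t: 3.1
eef_pos: [525.9, 315.8, 243.0]
tcp_rot: [3.141, 0.004, 0.248]
ft_force: [-0.4, 0.5, -0.5]
opening: 1.002
grip_force: 0.0
```

```bash
python3 - <<'E'
from h import *
o=[]
for n,u,v in(("top",135,245),("scene",390,160)):
    im,d=read_camera(n);o.append(cv2.resize(im[v-60:v+60,u-65:u+65],None,fx=3,fy=3))
cv2.imwrite("pics/g1.png",np.hstack(o)[...,::-1]);print(state())
E
```

```text
{'t': 3.2, 'joints': array([ 4.33758750e-01,  6.65515821e-01,  1.72762556e+00, -1.77179917e-04,
        7.47312264e-01,  1.75644667e+00]), 'qvel': array([ 0.00559458, -0.02247548, -0.00915436,  0.00135239, -0.0004156 ,
        0.00299852]), 'tau': array([-8.74960190e-02, -6.25051904e+01, -1.77246076e+01,  9.11679002e-03,
       -1.38248065e-01, -1.25660619e-02]), 'eef_pos': array([526.29566861, 316.38353994, 246.0225875 ]), 'tcp_rot': array([-3.14150091e+00, -1.14168572e-03,  2.48238249e-01]), 'ft_force': array([-0.15519657, -0.10905203,  0.61993664]), 'moment': array([-0.01483581,  0.01477007, -0.00361752]), 'grip_force': 0.0, 'opening': 0.9991867506261407}
```

View pics/g1.png

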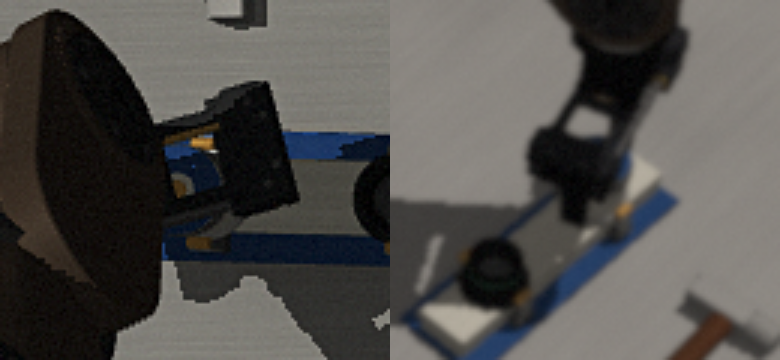

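The fingers straddle the gauge and the pot and ring are untouched. I trim the last few mm and close.

Call:
{"method": "arm_command", "body": {
  "rows": [
    [[-0.009,-0.027,0.017,0,0,0,1],[-0.009,-0.027,0.017,0,0,0,1],[-0.009,-0.027,0.017,0,0,0,0.4],[-0.009,-0.027,0.017,0,0,0,0],[-0.009,-0.027,0.017,0,0,0,-0.4],[-0.009,-0.027,0.017,0,0,0,-1],[-0.009,-0.027,0.017,0,0,0,-1],[-0.009,-0.027,0.017,0,0,0,-1],[-0.009,-0.027,0.017,0,0,0,-1],[-0.009,-0.027,0.017,0,0,0,-1]]
  ]
}}

```text
t: 4.03
eef_pos: [523.3, 320.3, 242.4]
tcp_rot: [3.141, 0.0, 0.249]
ft_force: [-0.1, -1.3, 0.9]
opening: 0.584
grip_force: 30.0
```

```bash
python3 -c "
from cell import *
print(state())"
```

```text
{'t': 4.0333, 'joints': array([ 4.41671259e-01,  6.70253627e-01,  1.73066018e+00, -3.00546526e-04,
        7.40825468e-01,  1.76392786e+00]), 'qvel': array([ 0.00045166,  0.00068089, -0.00201722,  0.0019927 ,  0.0003872 ,
        0.00020334]), 'tau': array([ 6.53671548e-01, -6.47035503e+01, -1.85519707e+01,  2.14576246e-01,
       -1.94462682e-01,  8.54738202e-03]), 'eef_pos': array([523.32805476, 320.31873772, 242.38233507]), 'tcp_rot': array([3.14136547e+00, 1.04991763e-04, 2.48761510e-01]), 'ft_force': array([-0.0591479 , -1.2806939 ,  0.87460984]), 'moment': array([-0.16901867, -0.01257751,  0.00395398]), 'grip_force': 30.00014305114746, 'opening': 0.5840490136778104}
```

Call:
{"method": "arm_command", "body": {
  "rows": [
    [[0,0,-0.01,0,0,0,-1],[0,0,-0.02,0,0,0,-1],[0,0,-0.03,0,0,0,-1],[0,0,-0.04,0,0,0,-1],[0,0,-0.05,0,0,0,-1],[0,0,-0.06,0,0,0,-1]]
  ]
}}

```text
t: 4.53
eef_pos: [523.4, 320.5, 251.8]
tcp_rot: [-3.142, -0.001, 0.249]
ft_force: [0.3, 0.1, -6.1]
opening: 0.581
grip_force: 30.0
```

Call:
{"method": "arm_command", "body": {
  "rows": [
    [[0,0,-0.02,0,0,0,-1],[0,0,-0.05,0,0,0,-1],[0,0,-0.1,0,0,0,-1],[0,0,-0.2,0,0,0,-1],[0,0,-0.4,0,0,0,-1],[0,0,-0.6,0,0,0,-1],[0,0,-0.6,0,0,0,-1],[0,0,-0.6,0,0,0,-1]]
  ]
}}

```text
t: 5.2
eef_pos: [523.2, 320.4, 343.4]
tcp_rot: [-3.141, -0.004, 0.249]
ft_force: [-0.1, 0.0, -5.4]
opening: 0.582
grip_force: 30.0
```

```bash
python3 - <<'E'
from h import *
o=[]
for n,u,v in(("top",130,245),("scene",390,150)):
    im,d=read_camera(n);o.append(cv2.resize(im[v-60:v+60,u-65:u+65],None,fx=3,fy=3))
cv2.imwrite("pics/g2.png",np.hstack(o)[...,::-1]);s=state();print(s['eef_pos'],s['ft_force'],s['opening'],s['moment'])
E
```

```text
[522.94926323 320.23106447 340.81352211] [-0.40837772 -0.25374683 -4.66948215] 0.5813354216508847 [ 0.00207896 -0.02693572  0.01792362]
```

View pics/g2.png

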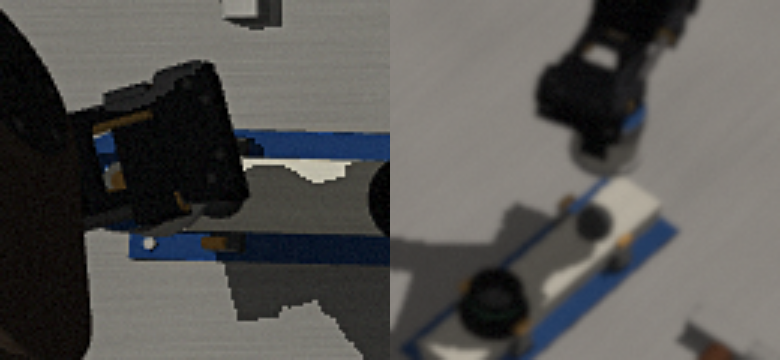

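The gauge hangs in the gripper and the post is empty; the ring has not moved. I carry the gauge to the stub, pre-turning it to one end of the search range.

Call:
{"method": "arm_command", "body": {
  "rows": [
    [[-0.2,1,-0.07,0,0,0,-1],[-0.2,1,-0.07,0,0,0,-1],[-0.2,1,-0.07,0,0,0,-1],[-0.2,1,-0.07,0,0,0,-1],[-0.2,1,-0.07,0,0,0,-1]]
  ]
}}

```text
t: 5.72
eef_pos: [531.3, 163.5, 350.9]
tcp_rot: [3.141, 0.003, 0.245]
ft_force: [1.1, -0.3, -4.1]
opening: 0.583
grip_force: 30.0
```

Call:
{"method": "arm_command", "body": {
  "rows": [
    [[-0.2,1,0,0,0,0,-1],[-0.2,1,0,0,0,0,-1],[-0.2,1,0,0,0,0,-1],[-0.2,1,0,0,0,0,-1],[-0.2,1,0,0,0,0,-1]]
  ]
}}

```text
t: 6.13
eef_pos: [539.2, 10.8, 350.7]
tcp_rot: [3.141, 0.002, 0.245]
ft_force: [0.7, -0.3, -5.1]
opening: 0.58
grip_force: 30.0
```

Call:
{"method": "arm_command", "body": {
  "rows": [
    [[0,0.9,0,0,0,-0.108,-1],[0,0.9,0,0,0,-0.108,-1],[0,0.9,0,0,0,-0.108,-1],[0,0.9,0,0,0,-0.108,-1],[0,0.9,0,0,0,-0.108,-1],[0,0.9,0,0,0,-0.108,-1],[0,0.9,0,0,0,-0.108,-1],[0,0.9,0,0,0,-0.108,-1]]
  ]
}}

```text
t: 6.8
eef_pos: [572.3, -115.5, 350.9]
tcp_rot: [-3.14, 0.001, 0.925]
ft_force: [-0.2, 0.9, -4.3]
opening: 0.586
grip_force: 30.0
```

```bash
cat > st.py <<'E'
from h import *
import sys
s=state();p=np.array(s['eef_pos']);r=R.from_euler('xyz',s['tcp_rot']).as_matrix()
print(s['t'],p.round(2),'yaw',s['tcp_rot'],'f',s['ft_force'].round(2),'m',s['moment'].round(3),'op',s['opening'],'j6',s['joints'][5])
if len(sys.argv)>1:
    t=np.array([float(a) for a in sys.argv[1:4]]);print('shift',(r.T@(t-p)/150).round(4))
E
python3 st.py 574.7 -119 330
```

```text
6.8 [ 572.26 -115.52  350.9 ] yaw [-3.13985498e+00  6.05640215e-04  9.25001526e-01] f [-0.23  0.9  -4.32] m [-0.002 -0.066 -0.001] op 0.5861211746498547 j6 0.33348841684817954
shift [-0.0087  0.0272  0.1393]
```

Call:
{"method": "arm_command", "body": {
  "rows": [
    [[-0.0087,0.0272,0.1,0,0,0,-1],[-0.0087,0.0272,0.2,0,0,0,-1],[-0.0087,0.0272,0.28,0,0,0,-1],[-0.0087,0.0272,0.28,0,0,0,-1],[-0.0087,0.0272,0.28,0,0,0,-1]]
  ]
}}

```text
t: 7.22
eef_pos: [574.8, -119.0, 309.4]
tcp_rot: [-3.14, 0.001, 0.926]
ft_force: [-0.3, 0.1, -3.6]
opening: 0.58
grip_force: 30.0
```

```bash
python3 st.py 574.7 -119 300;python3 - <<'E'
from h import *
o=[]
for n,u,v in(("top",365,215),("scene",285,270)):
    im,d=read_camera(n);o.append(cv2.resize(im[v-60:v+60,u-65:u+65],None,fx=3,fy=3))
cv2.imwrite("pics/g3.png",np.hstack(o)[...,::-1])
E
```

```text
7.2167 [ 574.8  -118.99  309.42] yaw [-3.14010587e+00  5.43815893e-04  9.26094199e-01] f [-0.3   0.05 -3.65] m [-0.04  -0.075 -0.05 ] op 0.580295001785169 j6 0.3281036712724708
shift [-0.0004 -0.0004  0.0628]
```

View pics/g3.png

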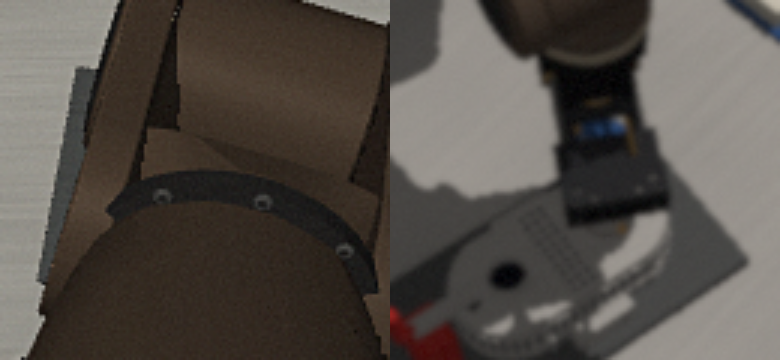

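The top view is blocked by the arm. The scene view shows the gauge over the stub and clear of the plain stub and clamp. I descend by feel.

Call:
{"method": "arm_command", "body": {
  "rows": [
    [[0,0,0.015,0,0,0,-1],[0,0,0.03,0,0,0,-1],[0,0,0.045,0,0,0,-1],[0,0,0.06,0,0,0,-1],[0,0,0.06,0,0,0,-1]]
  ]
}}

```text
t: 7.73
eef_pos: [574.7, -119.4, 300.5]
tcp_rot: [-3.141, 0.0, 0.927]
ft_force: [-0.2, 0.8, -3.8]
opening: 0.584
grip_force: 30.0
```

Call:
{"method": "arm_command", "body": {
  "rows": [
    [[0,0,0.015,0,0,0,-1],[0,0,0.03,0,0,0,-1],[0,0,0.04,0,0,0,-1],[0,0,0.05,0,0,0,-1],[0,0,0.05,0,0,0,-1]]
  ]
}}

```text
t: 8.15
eef_pos: [574.7, -119.5, 293.1]
tcp_rot: [-3.141, 0.0, 0.927]
ft_force: [0.1, -0.6, -5.0]
opening: 0.582
grip_force: 30.0
```

```bash
python3 st.py 574.7 -119 285
```

```text
8.15 [ 574.72 -119.51  293.09] yaw [-3.14136884e+00  2.04866585e-04  9.27334195e-01] f [ 0.1  -0.6  -5.01] m [-0.107 -0.062  0.013] op 0.5823556672201925 j6 0.32606861181306274
shift [ 0.0027 -0.0021  0.0539]
```

Call:
{"method": "arm_command", "body": {
  "rows": [
    [[0,0,0.015,0,0,0,-1],[0,0,0.03,0,0,0,-1],[0,0,0.045,0,0,0,-1],[0,0,0.06,0,0,0,-1],[0,0,0.06,0,0,0,-1]]
  ]
}}

```text
t: 8.57
eef_pos: [574.7, -119.5, 283.9]
tcp_rot: [-3.141, 0.0, 0.927]
ft_force: [-0.4, -0.7, -4.5]
opening: 0.582
grip_force: 30.0
```

Call:
{"method": "arm_command", "body": {
  "rows": [
    [[0,0,0.007,0,0,0,-1],[0,0,0.013,0,0,0,-1],[0,0,0.02,0,0,0,-1],[0,0,0.02,0,0,0,-1]]
  ]
}}

```text
t: 8.9
eef_pos: [574.7, -119.5, 281.3]
tcp_rot: [3.141, 0.0, 0.927]
ft_force: [0.4, 0.2, -4.2]
opening: 0.586
grip_force: 30.0
```

```bash
python3 st.py 574.7 -119 281
```

```text
8.9 [ 574.73 -119.47  281.35] yaw [3.14147568e+00 5.02591853e-05 9.27386428e-01] f [ 0.41  0.25 -4.18] m [-0.104 -0.097  0.022] op 0.58604507316577 j6 0.3260532788395225
shift [ 0.0024 -0.0021  0.0023]
```

Call:
{"method": "arm_command", "body": {
  "rows": [
    [[0,0,0.003,0,0,0,-1],[0,0,0.006,0,0,0,-1],[0,0,0.009,0,0,0,-1],[0,0,0.009,0,0,0,-1]]
  ]
}}

```text
t: 9.23
eef_pos: [574.7, -119.5, 280.8]
tcp_rot: [3.141, -0.0, 0.927]
ft_force: [-3.4, 0.1, 5.3]
opening: 0.587
grip_force: 30.0
```

```bash
python3 st.py 574.7 -119 281
```

```text
9.2333 [ 574.71 -119.46  280.77] yaw [ 3.14083364e+00 -1.21175848e-04  9.27393086e-01] f [-3.36  0.07  5.32] m [ 0.01   0.376 -0.052] op 0.5869982243716341 j6 0.3261046405867385
shift [ 0.0024 -0.0019 -0.0015]
```

Contact at 12 mm above the plate, about 9.7 N, with the moment consistent with riding on the pin. I now sweep the yaw down in 7° steps.

Call:
{"method": "arm_command", "body": {
  "rows": [
    [[0,0,0,0,0,0.007,-1],[0,0,0,0,0,0.013,-1],[0,0,0,0,0,0.02,-1],[0,0,0,0,0,0.02,-1]]
  ]
}}

```text
t: 9.57
eef_pos: [575.1, -119.6, 280.8]
tcp_rot: [3.139, -0.001, 0.8]
ft_force: [0.6, -1.4, 2.5]
opening: 0.584
grip_force: 30.0
```

Call:
{"method": "arm_command", "body": {
  "rows": [
    [[0,0,0,0,0,0.007,-1],[0,0,0,0,0,0.013,-1],[0,0,0,0,0,0.02,-1],[0,0,0,0,0,0.02,-1]]
  ]
}}

```text
t: 9.9
eef_pos: [575.0, -119.6, 280.6]
tcp_rot: [3.14, -0.001, 0.676]
ft_force: [0.4, -1.4, 4.7]
opening: 0.585
grip_force: 30.0
```

Call:
{"method": "arm_command", "body": {
  "rows": [
    [[0,0,0,0,0,0.007,-1],[0,0,0,0,0,0.013,-1],[0,0,0,0,0,0.02,-1],[0,0,0,0,0,0.02,-1]]
  ]
}}

```text
t: 10.23
eef_pos: [574.9, -119.6, 280.6]
tcp_rot: [3.14, -0.001, 0.551]
ft_force: [-0.2, -2.2, 5.4]
opening: 0.582
grip_force: 30.0
```

Call:
{"method": "arm_command", "body": {
  "rows": [
    [[0,0,0,0,0,0.007,-1],[0,0,0,0,0,0.013,-1],[0,0,0,0,0,0.02,-1],[0,0,0,0,0,0.02,-1]]
  ]
}}

```text
t: 10.57
eef_pos: [574.9, -119.6, 280.5]
tcp_rot: [3.141, -0.001, 0.426]
ft_force: [-0.2, -1.8, 5.3]
opening: 0.583
grip_force: 30.0
```

Call:
{"method": "arm_command", "body": {
  "rows": [
    [[0,0,0,0,0,0.007,-1],[0,0,0,0,0,0.013,-1],[0,0,0,0,0,0.02,-1],[0,0,0,0,0,0.02,-1]]
  ]
}}

```text
t: 10.9
eef_pos: [574.8, -119.6, 280.3]
tcp_rot: [3.141, -0.001, 0.3]
ft_force: [-0.3, -3.0, 4.0]
opening: 0.581
grip_force: 30.0
```

Call:
{"method": "arm_command", "body": {
  "rows": [
    [[0,0,0,0,0,0.007,-1],[0,0,0,0,0,0.013,-1],[0,0,0,0,0,0.02,-1],[0,0,0,0,0,0.02,-1]]
  ]
}}

```text
t: 11.23
eef_pos: [574.5, -119.5, 279.5]
tcp_rot: [-3.141, 0.001, 0.175]
ft_force: [0.3, -1.8, -3.4]
opening: 0.582
grip_force: 30.0
```

The vertical force fell back to the gauge's weight and z dropped, so the keyway has probably met the pin. I check by going down gently.

Call:
{"method": "arm_command", "body": {
  "rows": [
    [[0,0,0.004,0,0,0,-1],[0,0,0.008,0,0,0,-1],[0,0,0.013,0,0,0,-1],[0,0,0.013,0,0,0,-1]]
  ]
}}

```text
t: 11.57
eef_pos: [574.7, -119.7, 277.8]
tcp_rot: [3.141, 0.0, 0.175]
ft_force: [0.6, -5.5, -3.4]
opening: 0.583
grip_force: 30.0
```

```bash
python3 st.py 574.7 -119 275
```

```text
11.5667 [ 574.68 -119.72  277.83] yaw [3.14128470e+00 3.17502913e-04 1.74546624e-01] f [ 0.62 -5.49 -3.43] m [-1.     0.019 -0.103] op 0.583061406711031 j6 1.0788443475602483
shift [ 0.001  -0.0047  0.0189]
```

Dropped 3 mm into the keyway. Fy with Mz ≈ −0.1 shows the pin rubbing one wall, so I turn about 3.5° further to centre it.

Call:
{"method": "arm_command", "body": {
  "rows": [
    [[0,0,0,0,0,0.005,-1],[0,0,0,0,0,0.009,-1],[0,0,0,0,0,0.009,-1]]
  ]
}}

```text
t: 11.82
eef_pos: [574.6, -119.3, 277.7]
tcp_rot: [-3.141, 0.001, 0.116]
ft_force: [-0.1, -1.4, -4.2]
opening: 0.578
grip_force: 30.0
```

```bash
python3 st.py 574.7 -119 275
```

```text
11.8167 [ 574.64 -119.28  277.74] yaw [-3.14096509e+00  7.00036809e-04  1.16368626e-01] f [-0.11 -1.37 -4.16] m [-0.15  -0.016 -0.006] op 0.5783919702058856 j6 1.136909601363604
shift [ 0.0006 -0.0018  0.0183]
```

Call:
{"method": "arm_command", "body": {
  "rows": [
    [[0,0,0.01,0,0,0,-1],[0,0,0.02,0,0,0,-1],[0,0,0.03,0,0,0,-1],[0,0,0.035,0,0,0,-1],[0,0,0.035,0,0,0,-1]]
  ]
}}

```text
t: 12.23
eef_pos: [574.7, -119.3, 272.9]
tcp_rot: [-3.141, 0.0, 0.117]
ft_force: [-1.9, 2.3, 1.9]
opening: 0.581
grip_force: 30.0
```

```bash
python3 st.py 574.7 -119 269
```

```text
12.2333 [ 574.7  -119.31  272.86] yaw [-3.14137809e+00  1.83724364e-04  1.17214664e-01] f [-1.93  2.25  1.91] m [ 0.425  0.251 -0.048] op 0.5807840815560662 j6 1.1362405816380061
shift [ 0.0003 -0.002   0.0257]
```

Call:
{"method": "arm_command", "body": {
  "rows": [
    [[0,0,0.006,0,0,0,-1],[0,0,0.012,0,0,0,-1],[0,0,0.018,0,0,0,-1],[0,0,0.018,0,0,0,-1]]
  ]
}}

```text
t: 12.57
eef_pos: [574.7, -119.3, 270.2]
tcp_rot: [-3.141, 0.0, 0.117]
ft_force: [-2.3, 4.0, 4.2]
opening: 0.58
grip_force: 30.0
```

```bash
python3 st.py 574.7 -119 269
```

```text
12.5667 [ 574.71 -119.32  270.22] yaw [-3.14146554e+00  3.20974060e-05  1.16911703e-01] f [-2.27  3.96  4.2 ] m [0.845 0.442 0.038] op 0.5801897216051497 j6 1.136541869316453
shift [ 0.0002 -0.0021  0.0082]
```

Call:
{"method": "arm_command", "body": {
  "rows": [
    [[0,0,0.003,0,0,0,-1],[0,0,0.006,0,0,0,-1],[0,0,0.008,0,0,0,-1],[0,0,0.008,0,0,0,-1]]
  ]
}}

```text
t: 12.9
eef_pos: [574.7, -119.3, 269.4]
tcp_rot: [-3.142, -0.0, 0.117]
ft_force: [-4.0, 4.3, 8.2]
opening: 0.58
grip_force: 30.0
```

```bash
python3 st.py 574.7 -119 268
```

```text
12.9 [ 574.67 -119.32  269.37] yaw [-3.14154982e+00 -1.16519269e-04  1.16873564e-01] f [-4.    4.29  8.21] m [ 0.897  0.583 -0.017] op 0.5804469346928273 j6 1.1365836619567657
shift [ 0.0005 -0.0021  0.0092]
```

Call:
{"method": "arm_command", "body": {
  "rows": [
    [[0,0,0.003,0,0,0,-1],[0,0,0.005,0,0,0,-1],[0,0,0.005,0,0,0,-1],[0,0,0.005,0,0,0,-1]]
  ]
}}

```text
t: 13.23
eef_pos: [574.6, -119.3, 269.3]
tcp_rot: [3.141, -0.0, 0.117]
ft_force: [-5.7, 4.9, 15.3]
opening: 0.584
grip_force: 30.0
```

```bash
python3 st.py 574.7 -119 268
```

```text
13.2333 [ 574.6  -119.26  269.31] yaw [ 3.14144196e+00 -4.54621926e-04  1.16985196e-01] f [-5.67  4.89 15.35] m [0.996 1.019 0.018] op 0.5840499854317132 j6 1.1365645500597905
shift [ 0.0009 -0.0016  0.0088]
```

Call:
{"method": "arm_command", "body": {
  "rows": [
    [[-0.001,-0.001,0,0,0,0,-1],[-0.002,-0.0022,0,0,0,0,-1],[-0.002,-0.0022,0,0,0,0,-1],[-0.002,-0.0022,0,0,0,0,-1]]
  ]
}}

```text
t: 13.57
eef_pos: [574.4, -119.2, 269.3]
tcp_rot: [3.141, -0.001, 0.117]
ft_force: [-4.6, 4.7, 14.3]
opening: 0.586
grip_force: 30.0
```

```bash
python3 st.py 574.7 -119 268
```

```text
13.5667 [ 574.44 -119.16  269.34] yaw [ 3.14090894e+00 -1.21798260e-03  1.16938111e-01] f [-4.64  4.66 14.27] m [0.742 0.795 0.019] op 0.5860862927537507 j6 1.1368870324499945
shift [ 0.0018 -0.0009  0.0089]
```

Call:
{"method": "arm_command", "body": {
  "rows": [
    [[-0.002,-0.002,0,0,0,0,-1],[-0.004,-0.004,0,0,0,0,-1],[-0.004,-0.004,0.003,0,0,0,-1],[-0.004,-0.004,0.003,0,0,0,-1]]
  ]
}}

```text
t: 13.9
eef_pos: [574.1, -119.0, 269.3]
tcp_rot: [3.14, -0.003, 0.117]
ft_force: [-2.9, 0.6, 16.9]
opening: 0.581
grip_force: 30.0
```

```bash
python3 st.py 574.7 -119 268; python3 - <<'E'
from h import *
im,d=read_camera("scene");u,v=285,260
cv2.imwrite("pics/g4.png",cv2.resize(im[v-40:v+60,u-50:u+60],None,fx=6,fy=6,interpolation=cv2.INTER_CUBIC)[...,::-1])
E
```

```text
13.9 [ 574.14 -118.98  269.32] yaw [ 3.13985930e+00 -2.88959267e-03  1.16923696e-01] f [-2.86  0.55 16.89] m [0.413 0.565 0.052] op 0.5807090200884 j6 1.1373311563931532
shift [0.0037 0.0005 0.0088]
```

View pics/g4.png

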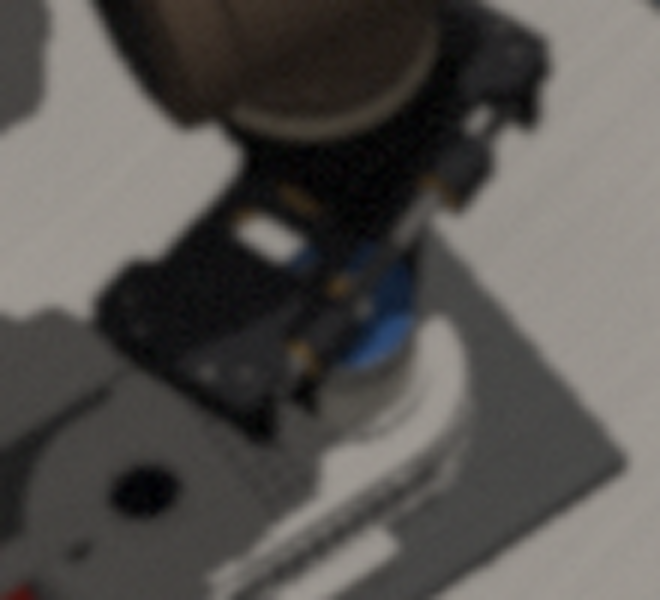

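The picture shows the gauge's flange down on the end plate with the gripper clear of everything. z is stiff at 269.3, which matches the home height from the grasp (57 + 212.4). A short hold to check it is steady, then I hand in.

Call:
{"method": "arm_command", "body": {
  "rows": [
    [[0,0,0,0,0,0,-1],[0,0,0,0,0,0,-1],[0,0,0,0,0,0,-1],[0,0,0,0,0,0,-1],[0,0,0,0,0,0,-1],[0,0,0,0,0,0,-1]]
  ]
}}

```text
t: 14.45
eef_pos: [574.1, -119.0, 269.3]
tcp_rot: [3.14, -0.003, 0.117]
ft_force: [-3.1, 1.9, 15.8]
opening: 0.582
grip_force: 30.0
```

```bash
python3 -c "
from cell import *
print(job_done())"
```

```text
the job is handed in; nothing more can be done
None
```

The job is handed in at about 14.5 s: the gauge is keyed over the pin, pushed down onto the end plate and still gripped, with z stiff at the expected home height; the flush pin itself could not be read because the gripper hides it.

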